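# Close a split lamp housing on its dowels and hold it shut

### The arm

A 7-joint arm with a two-finger parallel gripper is mounted at the origin on the work surface. World frame = base frame: x ahead of the robot, y to its left, z up, the work surface at z = 0. Lengths are in m, angles in rad, forces in N, time in s.
With the tool pointing down it reaches from about 0.35 to 0.9 m from the base axis. Payload 7.2 kg.
Tool frame: the origin (TCP) lies at the centre of the arm's flange, where the gripper is bolted on; the fingertips stand 182 mm ahead of it and the grasp point (between the pads) lies 163 mm ahead of it; y points along the fingers, z is the direction in which the jaws open and shut, and the axes are right-handed (so a half turn about y gives the same grasp; the last joint's range is limited). The gripper opens to 88 mm and grips with 3 to 60 N. Pads are 20 mm wide; open, the fingers measure 115 mm over their backs; the gripper's body (75 mm by 178 mm) begins 61 mm behind the grasp point.
Start: joints at [-1.18, 0.411, -0.013, 1.596, 0.006, 1.134, -0.082], TCP at [0.277, 0.56, 0.405] pointing down, gripper open.
Joint ranges: [-2.95, 2.95], [-0.29, 1.99], [-1.47, 1.44], [0.14, 2.54], [-1.03, 4.17], [0.13, 1.85], [-2.86, 2.86]. Speed limits (rad/s): [2.39, 2.39, 3.01, 3.01, 3.14, 3.14, 3.14].

### API

Orientations are given as a unit quaternion [x, y, z, w].
In Python, from plant import monitor, eyes, env, finder gives the robot as it stands.
- The arm moves only by the shell command python3 -m pendant 'ROWS' [FORCE]. ROWS is JSON, a list of rows, each an object with "slide": the shift along the tool's x, y, z in cm, a list of three; "spin": the turn about the tool's y in degrees; "gripper": the finger opening in cm, from 0 to 8.78. In form: [{"slide": [tx, ty, tz], "spin": spin, "gripper": gripper}, ...]. A call has 1 to 10 rows; each row shifts and turns the commanded pose from where the row before left it, along the tool's axes as they then stand; what a row does not reach is not made up. A row lasts 1/8 s, in which the tool goes at most 62.5 mm and 10.7 degrees, less where a joint would pass 70% of its speed; a pose out of reach is approached as far as the arm can. A call with a gripper value outside its range is refused whole. The fingers move at their own pace and stop on an object; FORCE is the grip in N (left out, the last holds). Time passes only in rows, so rows that do not move let the fingers close. It gives the time, the measured TCP pose, the force and the opening at its end, in the units of the state.
- monitor.get_obs(): the state, without advancing time (a new reading comes with each control period).
- eyes.capture(name): name is "scene" or "top" or "wrist"; returns a dict with "image" (480x640x3 uint8, red, green, blue), "camera_matrix" (3x3 intrinsics, pixels), "cam_to_world" (4x4, takes a point from camera to world coordinates). Camera axes: x right, y up, looking along -z (the intrinsics and any distortion apply to the point x, -y, -z); pixel columns grow to the right and rows downward; lengths in m; the calibration is good to about 2 mm. A picture is of the moment at which its call begins. There is no depth.
- env.sign_off(): hands the job in, once; it reports no verdict.
Trained networks look in a picture, given as the dict that the camera call returned (one of the last four; its "shot" number tells which), for a name from the list of things; names that differ only in an ending like _2 or _b are one class to them, and where a whole thing is asked for, a point or a joint stands for the part that bears it (a point fixed in the world has none). Each returns a list of dicts, best first, with "p" (0 to 1); they miss things now and then, are a little off and sometimes report something else, mostly with a low value. They report only what shows in the picture. A call takes as long as a camera call. They do not tell look-alikes from the thing itself.
- finder.spot_in(picture, label): "rect" ([left, top, right, bottom] in pixels, round what is visible of it).
- finder.trace(picture, label): "mask" (480x640 bool, what is visible of it) and "rect" ([left, top, right, bottom] in pixels, round what is visible of it).
The state is a dict: "time_s": time; "joint_pos": joint angles; "joint_vel": joint speeds; "tau": joint torques, N m; "eef_pos": TCP position; "orientation": TCP orientation; "wrist_force": force on the tool from outside, world axes, zero at the start; "moment": the same for the moment, N m; "grip_width": opening from 0.0 (shut) to 1.0 (fully open).
Only numpy, scipy, OpenCV 4.12 (cv2) and the standard library are available. Lean on these libraries where they do the work, as an engineer would, in place of code of your own. Each camera call takes 0.05 s, during which the arm holds its last target. There are 200 camera calls.

### The job

Pick up the loose spun-aluminium cap (the dome with two eared holes in its flange) and set it on the fixed lamp housing so that the large hole goes over the thick dowel and the small hole over the thin one. Press it down against the sprung plate until its flange is fully home, flush on the housing, and finish while still holding it pressed shut with the gripper: do not let go. Leave the other things on the bench where they are.

Things in the scene. Friction and masses are not known exactly. Their poses are not given: they have to be found in the camera images.
- cap: Loose aluminium upper half, about 0.3 kg, flange down on the bench. Flat-bottomed flange disc 150 mm wide, 6 mm thick; dome above, 52 mm wide at height 59; round neck to grip, 34 mm wide, from height 60 to 97 mm. Two 30x30x6 mm ears along its x axis: at x -88 mm with a 16 mm through hole, at +88 with a 12 mm one. Origin: centre of the flange's underside, z up along the neck.
- hole_big (a point): Centre of the cap's 16 mm hole, at the underside of the flange (cap frame -88, 0, 0 mm).
- hole_small (a point): Centre of the cap's 12 mm hole, at the underside of the flange (cap frame +88, 0, 0 mm).
- neck_top (a point): Centre of the top of the cap's neck (cap frame 0, 0, 97 mm).
- housing: Lower half, fixed: ribbed aluminium pot 150 mm wide, flat top 45 mm above the bench, dark base bar along x. Two upright bullet-nosed dowels: 13 mm thick at x -88 mm, 9 mm at +88; they rise 28 mm above the flat top, the upper 10 mm tapering to a 4 mm tip. Origin: centre of its underside, z up. Closed, the axes coincide and the cap's origin is 45 mm above this one.
- dowel_big (a point): Foot of the 13 mm dowel, on its axis, at the housing's flat top (housing frame -88, 0, 45 mm).
- dowel_small (a point): Foot of the 9 mm dowel, on its axis, at the housing's flat top (housing frame +88, 0, 45 mm).
- sprung_plate (a joint): Round steel plate 112 mm wide in the middle of the housing's top. 0: free, 6 mm proud of the flat top; grows as it is pressed down (m), 0.006 when the cap is flush. Spring: 6 N to begin to move, 12 N when flush; it lifts a cap that is not held down. About 9 N of push besides the cap's weight closes it; then the flange sits hard on the housing.
- tape_roll: Bystander: tape roll lying flat, 84 mm outside, 60 mm inside, 24 mm high. Origin: centre of the underside.
- spanner: Bystander: steel spanner 160 mm long lying flat, along its x axis.
- plain_shade: Bystander: plain spun aluminium shade without ears or flange, 144 mm in diameter, 85 mm high, on a sheet of brown paper at the back of the bench. Origin: centre of the underside.
- spray_can: Bystander: upright green spray can, 62 mm in diameter, 170 mm high. Origin: centre of the underside.
- screw_jar: Bystander: glass jar, 64 mm in diameter, 75 mm high. Origin: centre of the underside.
Mind the look-alikes: they are no part of the job. Leave any red or yellow look-alike of the cap alone.

How it is judged:
On the way, in this order (a step that is already met when the one before it is completed fails the run):
1. the cap is lifted clear of the bench (height (world z) of cap above 0.06 m), for 0.1 s.
2. both dowels stand in their own holes: large in large, small in small (horizontal distance between hole_big and dowel_big below 0.004 m and horizontal distance between hole_small and dowel_small below 0.004 m and z of cap in the frame of housing below 0.064 m), for 0.1 s.
At the end, for the whole second after the job is handed in: Large hole over thick dowel, small over thin (each centred within 3 mm); cap level within 0.03 rad, flange flush (gap under 1.5 mm, plate pressed in over 4.5 mm, over 9 N between cap and housing), at rest, the fingers still on it (over 3 N) (horizontal distance between hole_big and dowel_big below 0.003 m and horizontal distance between hole_small and dowel_small below 0.003 m and z of cap in the frame of housing between 0.0425 and 0.0465 m and value of joint sprung_plate above 0.0045 m and angle between cap's own z axis and vertical below 0.03 rad and contact force between cap and housing above 9 N and contact force between the fingers and cap above 3 N and linear speed of cap below 0.02 m/s); the arm keeps its last pose, push and grip.
It fails at once if the tape roll is moved by more than 30 mm (distance of tape_roll from where it was at the start of the episode above 0.03 m).
It fails at once if the spanner is moved by more than 30 mm (distance of spanner from where it was at the start of the episode above 0.03 m).
It fails at once if the plain shade is moved by more than 30 mm (distance of plain_shade from where it was at the start of the episode above 0.03 m).
It fails at once if the spray can is moved by more than 30 mm (distance of spray_can from where it was at the start of the episode above 0.03 m).
It fails at once if the screw jar is moved by more than 30 mm (distance of screw_jar from where it was at the start of the episode above 0.03 m).
It also fails if it takes over 45 s, if anything falls off the work surface, if the arm or the gripper's body presses on something with over 40 N, if the wrist force passes 120 N, or if a joint passes its speed limit or range.

## Working session

There is one attempt and no reset: what is moved stays moved. The work goes in short steps, Python scripts to look and compute and a shell command to move; the robot and the scene stay as the last step left them, time stands still between calls to the robot, and variables do not carry over. Pictures are saved under pics/ and viewed, about 8 in all and at most 12, crops included, and the job is handed in when it is done.

```bash
ls; mkdir -p pics
cat > h.py <<'E'
import numpy as np, cv2
from plant import monitor, eyes, env, finder
def ray(c,uv):
    K=c["camera_matrix"];T=c["cam_to_world"]
    d=np.linalg.inv(K)@np.array([uv[0],uv[1],1.]);d=np.array([d[0],-d[1],-d[2]])
    return T[:3,3],T[:3,:3]@d
def onz(c,uv,z):
    o,d=ray(c,uv);return o+d*(z-o[2])/d[2]
def proj(c,P):
    T=c["cam_to_world"];p=T[:3,:3].T@(np.asarray(P)-T[:3,3]);p=c["camera_matrix"]@np.array([p[0],-p[1],-p[2]]);return p[:2]/p[2]
def save(c,n,box=None,s=1):
    im=c["image"]
    if box: im=im[box[1]:box[3],box[0]:box[2]]
    cv2.imwrite("pics/"+n,cv2.resize(im,None,fx=s,fy=s,interpolation=cv2.INTER_CUBIC)[:,:,::-1])
E
python3 - <<'E'
from h import *
s=monitor.get_obs();print({k:np.round(v,3) for k,v in s.items()})
ims=[]
for n in("scene","top"):
    c=eyes.capture(n);ims.append(c); save(c,n+".png")
    print(n,c.keys(),c["camera_matrix"].tolist(),np.round(c["cam_to_world"],3).tolist())
    for l in("cap","housing","hole_big","hole_small","neck_top","dowel_big","dowel_small","plain_shade","spray_can","screw_jar"):
        print(l,[(round(r["p"],2),np.round(r["rect"]).tolist()) for r in finder.spot_in(c,l)][:4])
E
```

```text
pics
{'time_s': np.float64(0.0), 'joint_pos': array([-1.18 ,  0.412, -0.013,  1.597,  0.006,  1.134, -0.082]), 'joint_vel': array([ 0.001,  0.001, -0.   ,  0.001,  0.002,  0.002,  0.001]), 'tau': array([ 0.0000e+00, -5.8795e+01,  6.4200e-01, -2.9110e+01, -5.4000e-02,
        1.8000e-02,  0.0000e+00]), 'eef_pos': array([0.277, 0.56 , 0.404]), 'orientation': array([ 0.689, -0.161,  0.161, -0.688]), 'wrist_force': array([-0.223,  0.431,  0.521]), 'moment': array([0.057, 0.044, 0.003]), 'grip_width': np.float64(1.001)}
scene dict_keys(['image', 'camera_matrix', 'cam_to_world', 'shot']) [[434.5332723015777, 0.0, 311.8913423501267], [0.0, 434.5332723015777, 243.09657715457757], [0.0, 0.0, 1.0]] [[0.585, -0.539, 0.606, 1.05], [0.811, 0.387, -0.439, -0.391], [0.002, 0.748, 0.663, 0.671], [0.0, 0.0, 0.0, 1.0]]
cap [(0.88, [304.0, 138.0, 374.0, 184.0]), (0.79, [183.0, 255.0, 258.0, 324.0]), (0.74, [78.0, 228.0, 154.0, 297.0])]
housing [(0.68, [352.0, 194.0, 436.0, 261.0])]
hole_big [(0.9, [305.0, 137.0, 369.0, 187.0]), (0.66, [81.0, 228.0, 153.0, 292.0]), (0.56, [182.0, 250.0, 254.0, 331.0]), 
[... 1022 characters left out ...]
]
hole_big [(0.95, [433.0, 311.0, 496.0, 402.0]), (0.78, [153.0, 340.0, 243.0, 406.0]), (0.58, [368.0, 230.0, 432.0, 314.0])]
hole_small [(0.66, [154.0, 339.0, 240.0, 406.0]), (0.57, [370.0, 227.0, 433.0, 316.0]), (0.55, [435.0, 312.0, 495.0, 398.0])]
neck_top [(0.94, [368.0, 228.0, 432.0, 315.0]), (0.87, [434.0, 312.0, 496.0, 400.0]), (0.56, [153.0, 342.0, 241.0, 408.0])]
dowel_big [(0.77, [194.0, 201.0, 260.0, 294.0]), (0.23, [369.0, 230.0, 433.0, 314.0])]
dowel_small [(0.87, [193.0, 201.0, 263.0, 288.0])]
plain_shade [(0.87, [194.0, 132.0, 257.0, 185.0])]
spray_can [(0.88, [312.0, 104.0, 341.0, 150.0])]
screw_jar [(0.97, [382.0, 131.0, 411.0, 168.0]), (0.64, [194.0, 201.0, 261.0, 296.0])]
```

View pics/top.png

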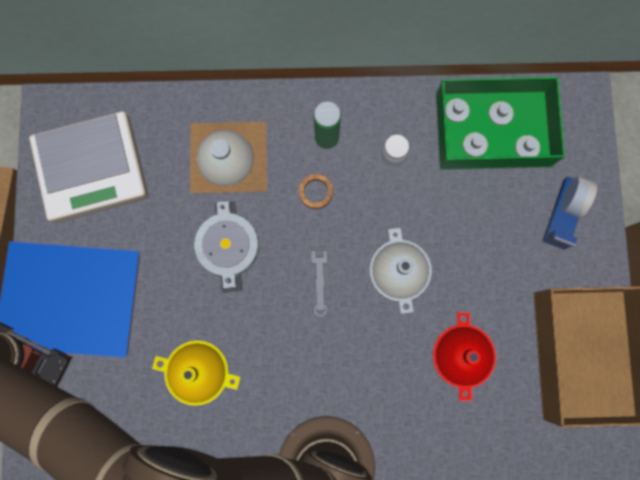

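View pics/scene.png

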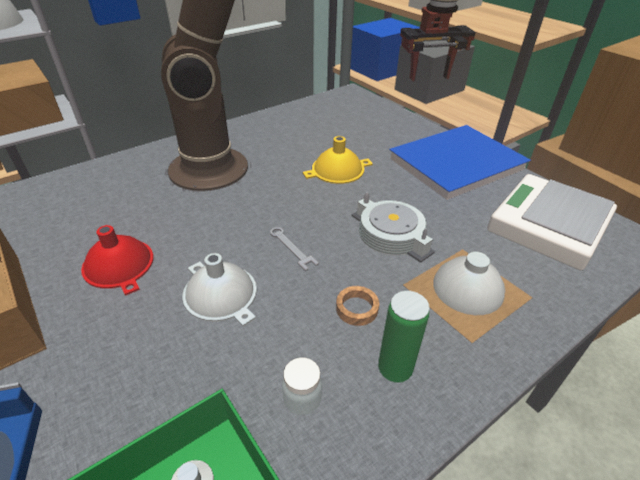

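Cap candidates in the top view are the aluminium one at (400,270), red at (464,356), yellow at (196,373) and the plain shade at (225,157), which has no ears. Only the one at (400,270) is bare aluminium with two holed ears. The housing is at (226,245). I'll confirm with an enlarged crop of the cap and housing together.

Run:
```python
from h import *
c=eyes.capture("top");im=c["image"]
a=cv2.resize(im[222:322,350:450],None,fx=4,fy=4,interpolation=cv2.INTER_CUBIC);b=cv2.resize(im[195:295,176:276],None,fx=4,fy=4,interpolation=cv2.INTER_CUBIC)
cv2.imwrite("pics/crop1.png",np.hstack([a,b])[:,:,::-1])
for u in((395,234),(406,306)):print(onz(c,u,.006))
for u in((223,207),(229,282)):print(onz(c,u,.06))
for l,z in(("tape_roll",.02),("spray_can",.17),("screw_jar",.075),("spanner",0)):
    r=finder.spot_in(c,l)[0]["rect"];print(l,onz(c,((r[0]+r[2])/2,(r[1]+r[3])/2),z))
```

```text
[ 0.53888695 -0.18095589  0.006     ]
[ 0.36344863 -0.20016903  0.006     ]
[0.60417472 0.22960785 0.06      ]
[0.42620919 0.21551052 0.06      ]
tape_roll [0.64548476 0.01237833 0.02      ]
spray_can [ 0.75880034 -0.02260984  0.17      ]Traceback (most recent call last):
  File "<stdin>", line 8, in <module>
IndexError: list index out of range
```

View pics/crop1.png

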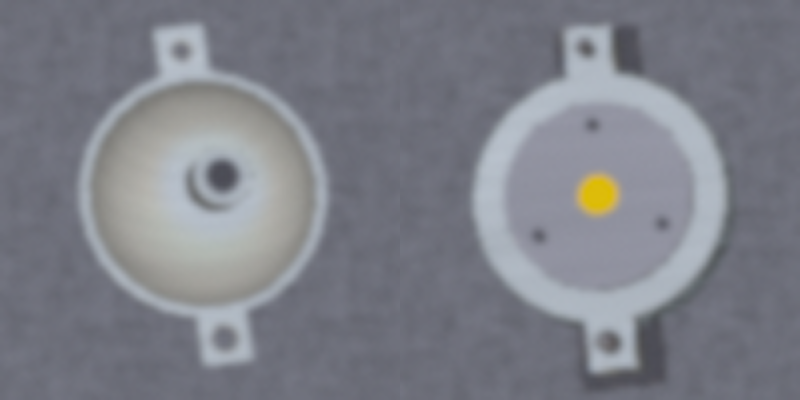

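The crop confirms the cap: aluminium, with ear holes at about (395,235), which looks smaller, and (406,306), which looks larger. The housing dowels are at (222,207) and (228,281). I'll use the wrist camera over the housing to see which dowel is thick.

```bash
cat >> h.py <<'E'
from scipy.spatial.transform import Rotation as Rn
def st():
    s=monitor.get_obs();return np.array(s["eef_pos"]),Rn.from_quat(s["orientation"]).as_matrix(),s
def delta(p):
    e,R,s=st();return np.round(R.T@(np.asarray(p)-e)*100,2)
E
python3 - <<'E'
from h import *
e,R,s=st();print(np.round(R,3))
print(delta([.515,.222,.40]))
c=eyes.capture("wrist");T=c["cam_to_world"];print(np.round(R.T@(T[:3,3]-e),3),np.round(R.T@T[:3,:3],2).tolist(),c["camera_matrix"].tolist())
E
```

```text
[[ 0.897  0.     0.443]
 [-0.443  0.     0.897]
 [-0.    -1.     0.   ]]
[ 36.34   0.47 -19.79]
[-0.068  0.019  0.   ] [[-0.0, -0.97, -0.25], [-0.0, 0.25, -0.97], [1.0, -0.0, -0.0]] [[376.8050243709136, 0.0, 317.4685367149455], [0.0, 376.8050243709136, 238.72708723111143], [0.0, 0.0, 1.0]]
```

```bash
python3 -m pendant '[{"slide":[4.5,0,-2.5],"spin":0,"gripper":8.7},{"slide":[4.5,0,-2.5],"spin":0,"gripper":8.7},{"slide":[4.5,0,-2.5],"spin":0,"gripper":8.7},{"slide":[4.5,0,-2.5],"spin":0,"gripper":8.7},{"slide":[4.5,0,-2.5],"spin":0,"gripper":8.7},{"slide":[4.5,0,-2.5],"spin":0,"gripper":8.7},{"slide":[4.5,0,-2.5],"spin":0,"gripper":8.7},{"slide":[4.5,0,-2.5],"spin":0,"gripper":8.7},{"slide":[0,0,0],"spin":0,"gripper":8.7}]' 30
python3 - <<'E'
from h import *
e,R,s=st();print(e,np.round(R,3).tolist())
c=eyes.capture("wrist");save(c,"w1.png")
for l in("dowel_big","dowel_small","housing"):print(l,[(round(r["p"],2),np.round(r["rect"]).tolist()) for r in finder.spot_in(c,l)][:4])
for p in([.604,.2296,.073],[.426,.2155,.073],[.515,.222,.045]):print(proj(c,p))
E
```

```text
time_s: 2.48
eef_pos: [0.5131, 0.2174, 0.4049]
orientation: [0.688, -0.163, 0.164, -0.688]
wrist_force: [-0.3, 0.3, -0.1]
grip_width: 0.988
[0.5131397  0.21736576 0.4048659 ] [[0.893, 0.001, 0.449], [-0.449, -0.001, 0.893], [0.002, -1.0, -0.001]]
dowel_big [(0.89, [245.0, 103.0, 410.0, 315.0]), (0.5, [263.0, 159.0, 389.0, 277.0]), (0.16, [0.0, 276.0, 23.0, 305.0])]
dowel_small [(0.78, [246.0, 102.0, 413.0, 308.0])]
housing [(0.88, [246.0, 101.0, 410.0, 313.0])]
[374.76913711 306.53976189]
[265.95183657 129.56277772]
[322.57203064 217.21180944]
```

View pics/w1.png

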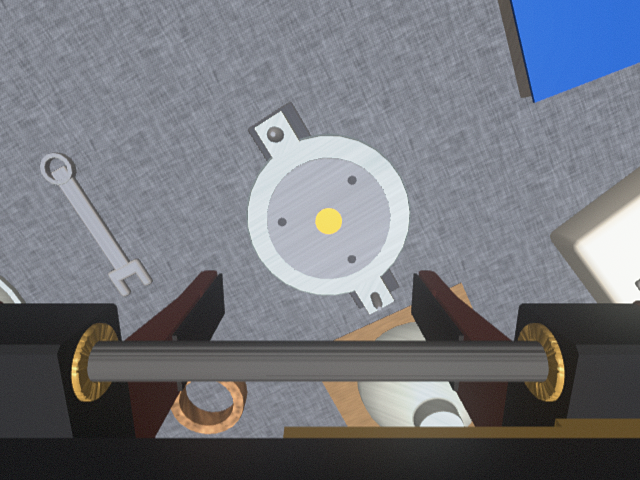

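The thick dowel is at (275,134), which is the near end, at world x≈0.43. The thin one is at (376,300), at x≈0.60. The layout matches the cap, whose large hole also faces the robot. I'll measure both objects precisely.

Run:
```python
from h import *
c=eyes.capture("wrist");im=c["image"]
def yel(c,box):
    h=cv2.cvtColor(c["image"],cv2.COLOR_RGB2HSV);m=((h[...,0]>18)&(h[...,0]<35)&(h[...,1]>110)).astype(np.uint8)
    k=np.zeros_like(m);k[box[1]:box[3],box[0]:box[2]]=1
    mm=cv2.moments(m*k,True);return np.array([mm["m10"]/mm["m00"],mm["m01"]/mm["m00"]]),mm["m00"]
u,n=yel(c,(300,190,360,250));print("wrist",u,n,onz(c,u,.051))
t=eyes.capture("top");u,n=yel(t,(210,230,245,260));print("top",u,n,onz(t,u,.051))
s=eyes.capture("scene");u,n=yel(s,(375,205,410,230));print("scene",u,n,onz(s,u,.051))
# ring: mask of housing, fit ellipse of plate+flange
r=finder.trace(c,"housing")[0];m=r["mask"].astype(np.uint8);m=cv2.morphologyEx(m,cv2.MORPH_OPEN,np.ones((45,45)))
k=max(cv2.findContours(m,0,1)[0],key=cv2.contourArea);el=cv2.fitEllipse(k);print(el,onz(c,el[0],.045))
a=cv2.resize(im[104:164,245:305],None,fx=6.6,fy=6.6,interpolation=cv2.INTER_CUBIC);b=cv2.resize(im[265:325,345:405],None,fx=6.6,fy=6.6,interpolation=cv2.INTER_CUBIC)
cv2.imwrite("pics/dow.png",np.hstack([a,b])[:,:,::-1])
```

```text
wrist [323.55086372 227.15355086] 521.0 [0.51898986 0.22557654 0.051     ]
top [231.5 230. ] 2.0 [0.55012164 0.21089949 0.051     ]
scene [393.39583333 216.66666667] 48.0 [0.51826342 0.22618916 0.051     ]
((323.04833984375, 219.74993896484375), (156.20916748046875, 173.51019287109375), 140.865478515625) [0.51375588 0.2277221  0.045     ]
```

View pics/dow.png

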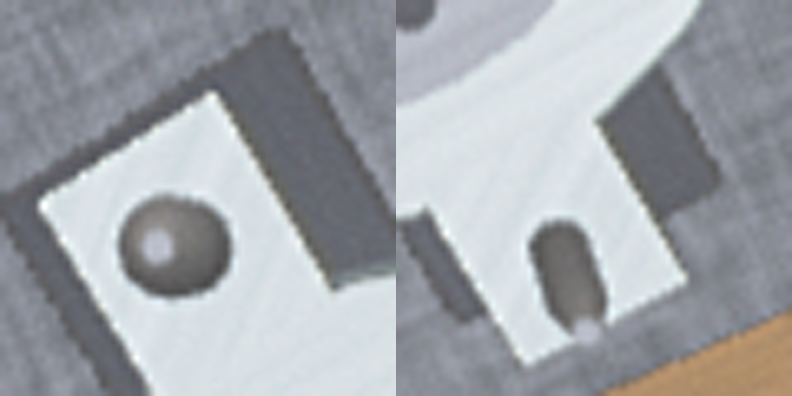

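Run:
```python
from h import *
c=eyes.capture("wrist")
b=onz(c,(268.5,141.1),.0725);s=onz(c,(373.6,314.2),.0725);d=s-b
print(b,s,np.linalg.norm(d),np.degrees(np.arctan2(d[1],d[0])),(b+s)/2)
t=eyes.capture("top")
S=onz(t,(395.1,234.8),.004);B=onz(t,(406.2,306.5),.004);d=S-B
print(B,S,np.linalg.norm(d),np.degrees(np.arctan2(d[1],d[0])),(S+B)/2, onz(t,(405.5,266),.097))
e,R,_=st();print(e,np.degrees(np.arctan2(R[1,0],R[0,0])))
print(delta([.45,-.19,.42]))
```

```text
[0.43157496 0.21819228 0.0725    ] [0.60716371 0.23233567 0.0725    ] 0.17615744821236815 4.605138520067266 [0.51936933 0.22526397 0.0725    ]
[ 0.36233659 -0.20086386  0.004     ] [ 0.53722942 -0.18136029  0.004     ] 0.17597696638291366 6.363179553706876 [ 0.449783   -0.19111208  0.004     ] [ 0.44972761 -0.19084623  0.097     ]
[0.51066711 0.22228074 0.404657  ] -26.215499544117698
[ 12.77  -1.54 -39.67]
```

```bash
python3 -m pendant '[{"slide":[1.4,0,-4.4],"spin":0,"gripper":8.7},{"slide":[1.4,0,-4.4],"spin":0,"gripper":8.7},{"slide":[1.4,0,-4.4],"spin":0,"gripper":8.7},{"slide":[1.4,0,-4.4],"spin":0,"gripper":8.7},{"slide":[1.4,0,-4.4],"spin":0,"gripper":8.7},{"slide":[1.4,0,-4.4],"spin":0,"gripper":8.7},{"slide":[1.4,0,-4.4],"spin":0,"gripper":8.7},{"slide":[1.4,0,-4.4],"spin":0,"gripper":8.7},{"slide":[1.5,0,-4.4],"spin":0,"gripper":8.7}]'
python3 -m pendant '[{"slide":[0,0,0],"spin":-8,"gripper":8.7},{"slide":[0,0,0],"spin":-8,"gripper":8.7},{"slide":[0,0,0],"spin":-8,"gripper":8.7},{"slide":[0,0,0],"spin":-8.6,"gripper":8.7},{"slide":[0,0,0],"spin":0,"gripper":8.7},{"slide":[0,0,0],"spin":0,"gripper":8.7},{"slide":[0,0,0],"spin":0,"gripper":8.7}]'
python3 - <<'E'
from h import *
e,R,_=st();print(e,np.degrees(np.arctan2(R[1,0],R[0,0])),R[2])
c=eyes.capture("wrist");save(c,"w2.png")
for p in([.3623,-.2009,.006],[.5372,-.1814,.006],[.4498,-.191,.097]):print(proj(c,p))
print(delta([.4498,-.191,.245]))
E
```

```text
time_s: 4.1
eef_pos: [0.4492, -0.1908, 0.4049]
orientation: [-0.689, 0.16, -0.161, 0.689]
wrist_force: [-0.5, -0.4, -0.3]
grip_width: 0.992
time_s: 4.97
eef_pos: [0.4495, -0.1896, 0.4047]
orientation: [0.706, 0.038, -0.038, -0.706]
wrist_force: [-0.4, -0.4, -0.2]
grip_width: 0.992
[ 0.44953481 -0.18961829  0.40466439] 6.215966168547327 [ 9.46684086e-05 -9.99999995e-01 -1.89473827e-05]
[314.83005493 120.32793867]
[315.44751199 291.212836  ]
[314.83371515 231.10627867]
[ 1.000e-02  1.596e+01 -1.400e-01]
```

View pics/w2.png

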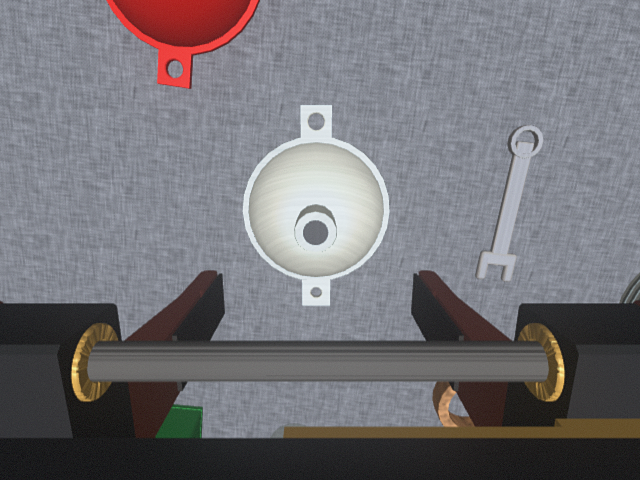

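The cap is centred as predicted: large hole (316,121), small hole (316,293), neck (316,232). Descending to grip.

```bash
python3 -m pendant '[{"slide":[0,3,-0.1],"spin":0,"gripper":8.7},{"slide":[0,3,0],"spin":0,"gripper":8.7},{"slide":[0,3,0],"spin":0,"gripper":8.7},{"slide":[0,3,0],"spin":0,"gripper":8.7},{"slide":[0,2,0],"spin":0,"gripper":8.7},{"slide":[0,1.2,0],"spin":0,"gripper":8.7},{"slide":[0,0.8,0],"spin":0,"gripper":8.7},{"slide":[0,0,0],"spin":0,"gripper":8.7},{"slide":[0,0,0],"spin":0,"gripper":8.7}]'
python3 -m pendant '[{"slide":[0,0,0],"spin":0,"gripper":2.5},{"slide":[0,0,0],"spin":0,"gripper":2.5},{"slide":[0,0,0],"spin":0,"gripper":2.5},{"slide":[0,0,0],"spin":0,"gripper":2.5},{"slide":[0,0,0],"spin":0,"gripper":2.5},{"slide":[0,0,0],"spin":0,"gripper":2.5},{"slide":[0,0,0],"spin":0,"gripper":2.5},{"slide":[0,0,0],"spin":0,"gripper":2.5}]' 50
```

```text
time_s: 6.15
eef_pos: [0.4498, -0.1908, 0.2452]
orientation: [0.706, 0.039, -0.039, -0.706]
wrist_force: [-0.1, 0.5, -0.2]
grip_width: 0.991
time_s: 7.15
eef_pos: [0.4496, -0.1908, 0.2447]
orientation: [0.706, 0.039, -0.039, -0.706]
wrist_force: [-0.6, -0.7, 0.3]
grip_width: 0.379
```

```bash
python3 -m pendant '[{"slide":[0,-1.5,0],"spin":0,"gripper":2.5},{"slide":[0,-2.5,0],"spin":0,"gripper":2.5},{"slide":[0,-3,0],"spin":0,"gripper":2.5},{"slide":[0,-3,0],"spin":0,"gripper":2.5},{"slide":[0,-3,0],"spin":0,"gripper":2.5},{"slide":[0,-1,0],"spin":0,"gripper":2.5},{"slide":[0,0,0],"spin":0,"gripper":2.5},{"slide":[0,0,0],"spin":0,"gripper":2.5}]'
python3 - <<'E'
from h import *
e,R,_=st();print(e,np.degrees(np.arctan2(R[1,0],R[0,0])),R[2])
c=eyes.capture("wrist");save(c,"w3.png")
z=e[2]-.2447
o=np.array([.4498,-.191,z])+ (e-[.4496,-.1908,e[2]]);a=np.radians(6.36)
for k in(-.088,.088):print(proj(c,o+[k*np.cos(a),k*np.sin(a),.006]))
print(delta([.5194,.2253,.385]))
E
```

```text
time_s: 8.15
eef_pos: [0.4492, -0.1904, 0.3836]
orientation: [-0.706, -0.038, 0.04, 0.706]
wrist_force: [0.9, 0.1, -2.4]
grip_width: 0.382
[ 0.44923808 -0.19043722  0.38358854] 6.317702733773669 [-1.74327058e-03 -9.99998245e-01  6.85828600e-04]
[315.76081451 105.16711491]
[316.1142128  384.08758566]
[11.54 -0.15 40.55]
```

View pics/w3.png

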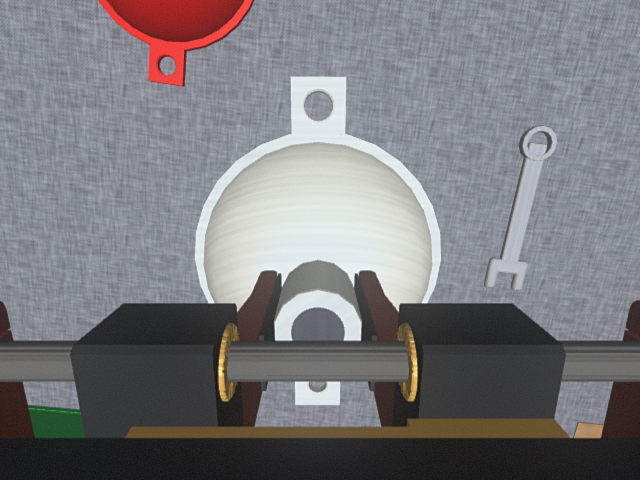

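The cap is held level, with the large hole at (318,105). I'll measure the hole positions precisely and carry it over.

```bash
cat >> h.py <<'E'
def holes(c,zt):
    g=cv2.cvtColor(c["image"],cv2.COLOR_RGB2GRAY);k=g[85:130,298:340]
    m=(k<190).astype(np.uint8);n,l,s,ce=cv2.connectedComponentsWithStats(m)
    i=min(range(1,n),key=lambda i:np.hypot(*(ce[i]-[20,20]))+ (1000 if s[i,4]<200 else 0))
    u=ce[i]+[298,85];return u,s[i],onz(c,u,zt)
E
python3 - <<'E'
from h import *
e,R,_=st();c=eyes.capture("wrist");z=e[2]-.2447
u,s,B=holes(c,z+.005);S=onz(c,(317.5,385.5),z+.006);print(u,s,B,S,np.linalg.norm(B-S))
d=S-B;a=np.degrees(np.arctan2(d[1],d[0]));print("cap yaw",a,"tool",np.degrees(np.arctan2(R[1,0],R[0,0])),"centre-TCP in tool",R.T@((B+S)/2-e)*1000)
ce=(B+S)/2
print(delta(e+[.5194-ce[0],.2253-ce[1],0]))
E
```

```text
[317.93820225 105.30196629] [  6   5  29  31 712] [ 0.36179539 -0.19922656  0.14378656] [ 0.5378407  -0.17989633  0.14478656] 0.17710620887523454
cap yaw 6.26612439371754 tool 6.3157701592513655 centre-TCP in tool [  1.13920299 239.1986928    0.68679984]
[1.147e+01 1.000e-02 4.047e+01]
```

```bash
python3 -m pendant '[{"slide":[0.7,0,2.5],"spin":0,"gripper":2.5},{"slide":[1.3,0,4.5],"spin":0,"gripper":2.5},{"slide":[1.3,0,4.5],"spin":0,"gripper":2.5},{"slide":[1.3,0,4.5],"spin":0,"gripper":2.5},{"slide":[1.3,0,4.5],"spin":0,"gripper":2.5},{"slide":[1.3,0,4.5],"spin":0,"gripper":2.5},{"slide":[1.3,0,4.5],"spin":0,"gripper":2.5},{"slide":[1.3,0,4.5],"spin":0,"gripper":2.5},{"slide":[1.2,0,4],"spin":0,"gripper":2.5},{"slide":[0.5,0,2.5],"spin":0,"gripper":2.5}]'
python3 -m pendant '[{"slide":[0,0,0],"spin":1.7,"gripper":2.5},{"slide":[0,0,0],"spin":0,"gripper":2.5},{"slide":[0,0,0],"spin":0,"gripper":2.5},{"slide":[0,0,0],"spin":0,"gripper":2.5},{"slide":[0,0,0],"spin":0,"gripper":2.5},{"slide":[0,0,0],"spin":0,"gripper":2.5}]'
cat > m.py <<'E'
from h import *
e,R,s=st();c=eyes.capture("wrist");z=e[2]-.2447
print(e,"tool yaw",np.degrees(np.arctan2(R[1,0],R[0,0])),R[2],"capz",z,s["wrist_force"],s["grip_width"])
u,k,B=holes(c,z+.005);print(u,k,B)
a=np.arctan2(R[1,0],R[0,0]);ce=B+.088*np.array([np.cos(a),np.sin(a),0])
print("corr from hole",np.round(R.T@(np.array([.5194,.2253,0])-ce)*100,2)[[0,2]])
E
python3 m.py
python3 - <<'E'
from h import *
c=eyes.capture("wrist");t=eyes.capture("scene");
a=cv2.resize(c["image"][60:210,230:400],(400,353));b=cv2.resize(t["image"][100:300,290:490],(400,353))
cv2.imwrite("pics/w4.png",np.hstack([a,b])[:,:,::-1])
print(proj(c,[.4316,.2182,.045]),proj(c,[.4316,.2182,.073]))
E
```

```text
time_s: 9.5
eef_pos: [0.5192, 0.2269, 0.3833]
orientation: [0.706, 0.039, -0.04, -0.706]
wrist_force: [-0.7, 0.7, -3.0]
grip_width: 0.377
time_s: 10.25
eef_pos: [0.5194, 0.2243, 0.3847]
orientation: [-0.707, -0.028, 0.028, 0.707]
wrist_force: [-1.0, -0.5, -3.5]
grip_width: 0.382
[0.51938206 0.22430538 0.38472507] tool yaw 4.599434916407885 [ 1.27093313e-04 -9.99999990e-01  6.84175963e-05] capz 0.14002507086894414 [-1.01638244 -0.48189628 -3.50890225] 0.38223389855244355
[318.38383838 113.40909091] [ 12  20  18  17 198] [0.43648217 0.21868714 0.14502507]
corr from hole [-0.48 -0.01]
[317.70095289 116.16085351] [317.78674869 113.63410778]
```

View pics/w4.png

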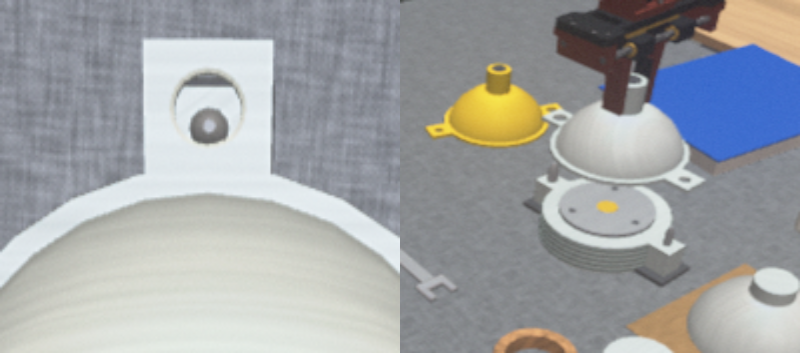

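Run:
```python
from h import *
e,R,_=st();c=eyes.capture("wrist")
# hole rim: bottom edge / left edge fit on the top rim from an enlarged intensity mask, hole filled
g=cv2.cvtColor(c["image"],cv2.COLOR_RGB2GRAY);k=g[84:128,296:341]
m=(k>205).astype(np.uint8);
cs,h=cv2.findContours(m,cv2.RETR_CCOMP,cv2.CHAIN_APPROX_NONE);print([(len(x),cv2.minEnclosingCircle(x)) for x in cs if len(x)>25])
for v in(104.5,105.5,106.5):
  B=onz(c,(318.4,v),e[2]-.2447+.006);print(v,B+.088*R[:,0])
T=onz(c,(318.4,113.5),.0725);print("dowel tip",T)
```

```text
[(174, ((22.0, 21.5), 30.761276245117188)), (51, ((22.22064781188965, 29.751012802124023), 9.753607749938965)), (94, ((22.0625, 19.5), 16.13248634338379))]
104.5 [0.51956506 0.2255347  0.14597983]
105.5 [0.52008479 0.22557723 0.14597983]
106.5 [0.52060516 0.22561981 0.14597983]
dowel tip [0.43140377 0.21871267 0.0725    ]
```

The alignment is within about 1 mm, against 1.5 mm of radial clearance plus the dowel taper. I'll descend in stages, checking the force.

```bash
python3 -m pendant '[{"slide":[0,1.5,0],"spin":0,"gripper":2.5},{"slide":[0,1.5,0],"spin":0,"gripper":2.5},{"slide":[0,1.5,0],"spin":0,"gripper":2.5},{"slide":[0,1,0],"spin":0,"gripper":2.5},{"slide":[0,0.5,0],"spin":0,"gripper":2.5},{"slide":[0,0,0],"spin":0,"gripper":2.5},{"slide":[0,0,0],"spin":0,"gripper":2.5},{"slide":[0,0,0],"spin":0,"gripper":2.5}]' 60
python3 - <<'E'
from h import *
e,R,s=st();print(e,s["wrist_force"],R[2])
c=eyes.capture("wrist");a=cv2.resize(c["image"][40:200,230:400],(400,376));t=eyes.capture("scene");b=cv2.resize(t["image"][140:290,320:470],(400,376))
cv2.imwrite("pics/w5.png",np.hstack([a,b])[:,:,::-1])
E
```

```text
time_s: 11.45
eef_pos: [0.5195, 0.2246, 0.3252]
orientation: [-0.706, -0.029, 0.028, 0.707]
wrist_force: [-0.6, 0.3, -2.8]
grip_width: 0.378
[0.51950102 0.22456786 0.32515509] [-0.59071516  0.27986767 -2.81072313] [ 8.48875615e-04 -9.99999550e-01  4.24648085e-04]
```

View pics/w5.png

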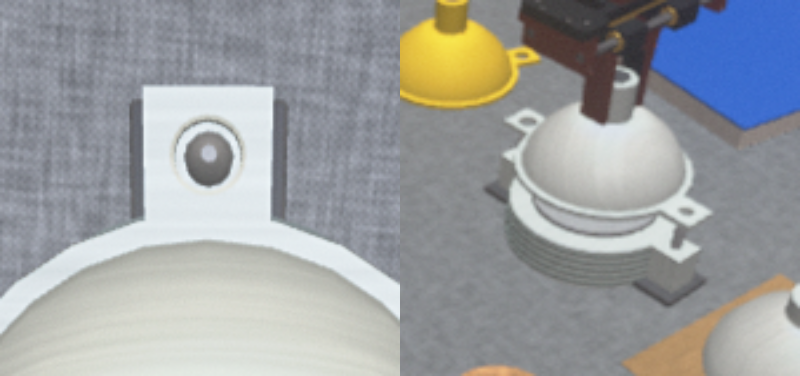

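The dowel tip at (208,153) sits concentric in the hole at (208,156). Lowering onto the dowels.

```bash
python3 -m pendant '[{"slide":[0,0.5,0],"spin":0,"gripper":2.5},{"slide":[0,0.5,0],"spin":0,"gripper":2.5},{"slide":[0,0.5,0],"spin":0,"gripper":2.5},{"slide":[0,0.5,0],"spin":0,"gripper":2.5},{"slide":[0,0,0],"spin":0,"gripper":2.5},{"slide":[0,0,0],"spin":0,"gripper":2.5}]'
python3 -m pendant '[{"slide":[0,0.4,0],"spin":0,"gripper":2.5},{"slide":[0,0.4,0],"spin":0,"gripper":2.5},{"slide":[0,0,0],"spin":0,"gripper":2.5},{"slide":[0,0,0],"spin":0,"gripper":2.5},{"slide":[0,0,0],"spin":0,"gripper":2.5}]'
```

```text
time_s: 12.3
eef_pos: [0.5195, 0.2245, 0.3047]
orientation: [-0.707, -0.028, 0.028, 0.707]
wrist_force: [0.6, -0.6, -1.7]
grip_width: 0.38
time_s: 12.92
eef_pos: [0.5194, 0.2245, 0.2968]
orientation: [-0.706, -0.029, 0.028, 0.707]
wrist_force: [-0.6, -0.3, -3.9]
grip_width: 0.38
```

```bash
python3 -m pendant '[{"slide":[0,0.2,0],"spin":0,"gripper":2.5},{"slide":[0,0.2,0],"spin":0,"gripper":2.5},{"slide":[0,0,0],"spin":0,"gripper":2.5},{"slide":[0,0,0],"spin":0,"gripper":2.5}]'
python3 -m pendant '[{"slide":[0,0.2,0],"spin":0,"gripper":2.5},{"slide":[0,0.1,0],"spin":0,"gripper":2.5},{"slide":[0,0,0],"spin":0,"gripper":2.5},{"slide":[0,0,0],"spin":0,"gripper":2.5}]'
```

```text
time_s: 13.42
eef_pos: [0.5195, 0.2246, 0.2932]
orientation: [-0.706, -0.029, 0.028, 0.707]
wrist_force: [-1.1, -1.0, 4.1]
grip_width: 0.382
time_s: 13.92
eef_pos: [0.5195, 0.2245, 0.2905]
orientation: [-0.706, -0.029, 0.028, 0.707]
wrist_force: [-2.4, -1.5, 6.7]
grip_width: 0.379
```

```bash
python3 -m pendant '[{"slide":[0,0.1,0],"spin":0,"gripper":2.5},{"slide":[0,0,0],"spin":0,"gripper":2.5},{"slide":[0,0,0],"spin":0,"gripper":2.5}]'
python3 -m pendant '[{"slide":[0,0.1,0],"spin":0,"gripper":2.5},{"slide":[0,0,0],"spin":0,"gripper":2.5},{"slide":[0,0,0],"spin":0,"gripper":2.5}]'
python3 -m pendant '[{"slide":[0,0.1,0],"spin":0,"gripper":2.5},{"slide":[0,0,0],"spin":0,"gripper":2.5},{"slide":[0,0,0],"spin":0,"gripper":2.5}]'
```

```text
time_s: 14.3
eef_pos: [0.5195, 0.2246, 0.2897]
orientation: [-0.706, -0.029, 0.028, 0.707]
wrist_force: [-3.6, -2.1, 10.0]
grip_width: 0.378
time_s: 14.68
eef_pos: [0.5195, 0.2245, 0.2896]
orientation: [-0.706, -0.029, 0.028, 0.707]
wrist_force: [-5.6, -2.7, 18.1]
grip_width: 0.38
time_s: 15.05
eef_pos: [0.5194, 0.2244, 0.2896]
orientation: [-0.706, -0.029, 0.028, 0.707]
wrist_force: [-9.1, -4.0, 26.7]
grip_width: 0.378
```

The arm stopped hard at TCP z=0.2896, where flush was predicted at 0.2897, with about 27 N of push. One last look before handing in.

Run:
```python
from h import *
c=eyes.capture("wrist");a=cv2.resize(c["image"][20:200,230:400],(400,424));t=eyes.capture("scene");b=cv2.resize(t["image"][150:290,330:462],(400,424),interpolation=cv2.INTER_CUBIC)
cv2.imwrite("pics/w6.png",np.hstack([a,b])[:,:,::-1])
e,R,s=st();print(e,s["wrist_force"],s["moment"],s["grip_width"],s["time_s"])
```

```text
[0.51941217 0.22448854 0.28960002] [-9.12062361 -4.62282952 27.22650697] [-1.02510724  2.05801787 -0.0474632 ] 0.3802073434457296 15.15
```

View pics/w6.png

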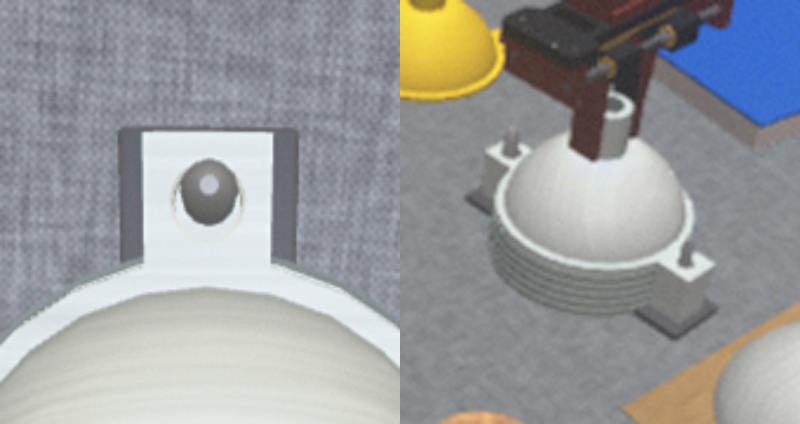

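Both dowels stand up through their ears, at (209,185) in the left crop and (510,145) and (687,252) in the right. The flange is flush with no visible gap, so I'm handing in.

```bash
python3 -c "
from plant import env,monitor
print(env.sign_off());s=monitor.get_obs();print(s['eef_pos'],s['wrist_force'],s['grip_width'])"
```

```text
the job is handed in; nothing more can be done
None
the job is handed in; nothing more can be done
```

The bare aluminium cap with ears is seated on the housing, large hole over the thick dowel and small hole over the thin one. I handed in at about 15 s with it still gripped and pressed shut; `sign_off` gives no verdict.

**Last checks:**
- **Flush:** the arm stopped hard at TCP height 0.2896 m; flush was predicted at 0.2897 m.
- **Push and grip:** the wrist force was about 27 N upward, with the grip set to 60 N and the opening steady at about 33 mm on the 34 mm neck.
- **Fit:** the last pictures show both dowels through their ears and no visible gap under the flange.
- **Side load:** about 10 N of sideways force remained at the wrist. I left it, since the dowels hold the cap to within about 1.5 mm of centre.
- **Hole measurements:** these disagreed by about 1 mm before insertion, which the clearance allowed for.
- **Not measured:** plate travel and cap–housing force were only inferred from the stop height and wrist force.
- **Bystanders:** I kept the path clear of them, but did not re-measure their positions.

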